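Set the rotary stage to its marker and lock it

TASK

With the fingertips, push the upright tab round until the black index line on the turning table of the rotary stage points at the nose of the marker clip on the scale ring, then push the lock slide at the stage's side fully home. Only push: do not grip the tab or the lock, do not lift or dislodge the petri dish lying on the table, do not shift the marker clip, and leave the other things standing where they are. Finish with the hand clear of everything.

Things in the scene. Friction and masses are not known exactly. Their poses are not given: they have to be found in the camera images.
- table_centre (a point): centre of the turning table's top face, 24 mm above the worktop. The stage is screwed to the worktop: a round dark metal body 200 mm across; in it turns a bare aluminium table 151 mm across, its top flush with a fixed dark scale ring (outer diameter 198 mm, white line every 10 degrees). The point's x axis is the stage's own x axis (roughly away from the robot), y its left, z up. A petri dish lies in a low rim (74 mm across, 3.5 mm high) at the table's middle
- tab_mid (a point): centre (half-way up) of the grey upright finger tab on the turning table, 62 mm from the table's centre, diametrically opposite the index line. Tab: 16 mm radially, 14 mm tangentially, 28 mm high, from 24 to 52 mm above the worktop. Pushed sideways it turns the table either way, without limit; it takes about 1 N and the table stays where it is left
- index_end (a point): outer end of the black index line, at the table's rim, 75.5 mm from its centre, 24 mm above the worktop; the line is 36 mm long, 3 mm wide, radial
- rider_point (a point): the point on the table's rim (75.5 mm from its centre, 24 mm above the worktop) at which the marker clip points. The clip is a small aluminium block, 16 x 18 mm, on the outer edge of the scale ring, its top 30 mm above the worktop (32.5 mm with its screw), with a nose pointing inward; it is on the robot's side of the stage and stays where it is unless knocked
- dial (a joint): angle of the turning table, rad, anticlockwise from above positive, no end stops; at 0 the index line points along the stage's -x
- rider (a joint): angle of the marker clip round the same axis, rad, same sense and zero as the dial; stiff, not to be moved
- lock (a joint): travel of the lock slide, m: 0 open, 0.012 fully home against its stop; it moves horizontally along the stage's +y, straight towards the table's centre, takes about 1.5 N and stays where it is left. It is set after the table has been turned
- lock_mid (a point): centre (half-way up) of the upright aluminium plate of the lock slide on the right-hand (-y) side of the stage, 124 mm from the table's centre when open. Plate: 30 mm wide, 14 mm thick along the push, from 24 to 52 mm above the worktop; below it is a fixed bracket 22 mm high, 46 mm wide, which reaches 142 mm from the table's centre
- tab_a: the half of the finger tab (7 mm thick) on its clockwise side, seen from above; origin at its foot
- tab_b: the half of the finger tab (7 mm thick) on its anticlockwise side; origin at its foot
- lock_outer: the half of the lock plate (7 mm thick) away from the table: push this face; origin at its foot
- lock_inner: the half of the lock plate (7 mm thick) towards the table; origin at its foot
- dish: petri dish with lid, 59 mm across, 14 mm high, loose in the low rim at the table's middle (3 mm play), top 38 mm above the worktop; turns with the table; origin under its centre
- pot_a: bystander: sample pot with white screw lid, 47 mm across, 57 mm high, left of the stage; origin under its centre
- pot_b: bystander: sample pot with yellow screw lid, 47 mm across, 57 mm high, beyond the other pot; origin under its centre
- amber_bottle: bystander: amber bottle, 46 mm across, 88 mm high, behind the stage; origin under its centre
- dropper: bystander: small dropper bottle, 25 mm across, 76 mm high, behind the stage; origin under its centre
- tape: bystander: roll of masking tape lying flat, 78 mm across, 19 mm high, front left of the stage; origin under its centre
- pen: bystander: black marker pen lying on the worktop between stage and robot, 128 mm long, 13 mm thick; origin under its middle
Mind the look-alikes: they are no part of the job. Leave any purple look-alike of the dish alone.

How it is judged:
On the way:
1. the index line points at the marker clip while the lock is still open (horizontal distance between index_end and rider_point below 0.0045 m and value of joint lock below 0.006 m and velocity of joint dial between -0.05 and 0.05 rad/s), for 0.2 s.
At the end, for the whole second after the job is handed in: The end of the index line is within 4.5 mm (3.4 degrees) of the point the marker clip shows, the table is at rest, the lock slide is at least 10 of its 12 mm in, the dish lies flat in its rim, and clip and bystanders are where they were (4 mm, 15 mm) (horizontal distance between index_end and rider_point below 0.0045 m and value of joint lock above 0.01 m and velocity of joint dial between -0.02 and 0.02 rad/s and distance of rider_point from where it was at the start of the episode below 0.004 m and horizontal distance between dish and table_centre below 0.008 m and angle between dish's own z axis and vertical below 0.1 rad and height (world z) of dish below 0.028 m and distance of each of pot_a, pot_b, amber_bottle, dropper, tape, pen from where it was at the start of the episode below 0.015 m); the robot touches nothing.
It fails at once if the finger tab is pinched between the fingers (contact force between the fingers and tab_a above 2 N and contact force between the fingers and tab_b above 2 N).
It fails at once if the lock plate is pinched between the fingers (contact force between the fingers and lock_outer above 2 N and contact force between the fingers and lock_inner above 2 N).
It fails at once if the petri dish is lifted, tipped or dislodged (height (world z) of dish above 0.031 m or angle between dish's own z axis and vertical above 0.15 rad or horizontal distance between dish and table_centre above 0.012 m).
It fails at once if the marker clip is shifted (distance of rider_point from where it was at the start of the episode above 0.004 m).
It fails at once if a bystander is shifted or lifted (distance of any of pot_a, pot_b, amber_bottle, dropper, tape, pen from where it was at the start of the episode above 0.015 m).
It also fails if it takes over 58 s, if anything falls off the work surface, if the arm or the gripper's body presses on something with over 40 N, if the wrist force passes 120 N, or if a joint passes its speed limit or range.

ROBOT

A 6-joint arm with a two-finger parallel gripper is mounted at the origin on a cart in front of the work surface, level with it; the furniture and walls round the work are solid. World frame = base frame: x ahead of the robot, y to its left, z up, the work surface at z = 0. Lengths are in m, angles in rad, forces in N, time in s.
With the tool pointing down it reaches from about 0.225 to 0.875 m from the base axis. Payload 3.4 kg.
Tool frame: the origin (TCP) lies at the very end of the fingers, on their centre line; the grasp point (between the pads) lies 19 mm behind it; z points along the fingers, y is the line along which they close (so a half turn about z gives the same grasp; the last joint's range is limited). The gripper opens to 85 mm and grips with 20 to 120 N. Pads are 22 mm wide; open, the fingers measure 114 mm over their backs; the gripper's body (76 mm by 85 mm) begins 54 mm behind the grasp point. The pads swing forward as they close: fully open they stand 13 mm farther back than shut.
Start: joints at [-1.433, 0.276, 1.505, -0, 1.361, -0.121], TCP at [0.147, -0.556, 0.231] pointing down, gripper open.
Joint ranges: [-2.89, 2.89], [-0.75, 2.08], [0.22, 2.7], [-1.18, 4.32], [0.11, 2.71], [-2.7, 2.7]. Speed limits (rad/s): [2.57, 2.57, 3.14, 3.14, 3.14, 3.14].

INTERFACE

Orientations are given as a unit quaternion [w, x, y, z].
In Python, from rig import manip, get_image, camera_info gives the robot as it stands. The module is installed in compiled form; this text tells all that it offers.
- The arm moves only by the shell command python3 -m crank 'ROWS' [FORCE]. ROWS is a JSON object of lists of equal length, an entry for each row: "translation": the shift along the tool's x, y, z in mm, a list of three; "roll": the turn about the tool's z in rad; "fingers": the opening, from 0 (shut) to 1 (fully open). A call has 1 to 8 rows; each row shifts and turns the commanded pose from where the row before left it, along the tool's axes as they then stand; what a row does not reach is not made up. A row lasts 1/10 s, in which the tool goes at most 50 mm and 8.59 degrees, less where a joint would pass 70% of its speed; a pose out of reach is approached as far as the arm can. A call is refused whole if a number of a shift passes 50 or a number of a turn 0.15, either way. A call with a gripper value outside its range is refused whole. The fingers move at their own pace and stop on an object; FORCE is the grip in N (left out, the last holds). Time passes only in rows, so rows that do not move let the fingers close. It gives the time, the measured TCP pose, the force, the opening and the grip force at its end, in the units of the state.
- manip.get_state(): the state, without advancing time (a new reading comes with each control period).
- get_image(name): name is "side" or "top" or "wrist"; returns the picture (420x560x3 uint8, blue, green, red); there is no depth.
- camera_info(name): a dict with "mtx" (3x3 intrinsics, pixels), "rvec" (rotation vector, rad) and "tvec" (3), from world to camera coordinates, as OpenCV has them. Camera axes: x right, y down, z forward; pixel columns grow to the right and rows downward; lengths in m; the calibration is good to about 2 mm. A picture is of the moment at which its call begins: read the wrist's pose just before it. camera_info takes no time and is no camera call; for the wrist camera it gives the pose at the moment of the call.
- manip.sign_off(): hands the job in; it is judged then, once.
The state is a dict: "clock": time; "qpos": joint angles; "qd": joint speeds; "effort": joint torques, N m; "position": TCP position; "ee_rot": TCP orientation; "contact_force": force on the tool from outside, world axes, zero at the start; "moment": the same for the moment, N m; "width": finger opening in m; "gripper_force": force on a finger pad.
Only numpy, scipy, OpenCV 4.12 (cv2) and the standard library are available. Lean on these libraries where they do the work, as an engineer would, in place of code of your own. Each camera call takes 0.05 s, during which the arm holds its last target. There are 200 camera calls.

## Working session

There is one attempt and no reset: what is moved stays moved. The work goes in short steps, Python scripts to look and compute and a shell command to move; the robot and the scene stay as the last step left them, time stands still between calls to the robot, and variables do not carry over. Pictures are saved under pics/ and viewed, at most 10 in all, crops included, and the job is handed in when it is done.

```bash
mkdir -p pics; ls; python3 - <<'E'
from rig import manip,get_image,camera_info
import cv2
for n in("top","side"):
    cv2.imwrite(f"pics/{n}0.png",get_image(n)); c=camera_info(n); print(n,c)
s=manip.get_state(); print(s)
E
```

```text
pics
top {'mtx': array([[389.1842139 ,   0.        , 277.36381412],
       [  0.        , 389.1842139 , 204.40628736],
       [  0.        ,   0.        ,   1.        ]]), 'rvec': array([ 2.29334801, -1.89484773,  0.19658065]), 'tvec': array([0.00715356, 0.57705279, 0.772729  ])}
side {'mtx': array([[405.55922219,   0.        , 275.09506963],
       [  0.        , 405.55922219, 212.24508043],
       [  0.        ,   0.        ,   1.        ]]), 'rvec': array([ 0.31903462, -2.5140431 ,  1.62391516]), 'tvec': array([0.59813909, 0.08676146, 0.82644115])}
{'clock': 0.1, 'qpos': array([-1.43297272e+00,  2.76506460e-01,  1.50599575e+00,  2.33677832e-06,
        1.36071047e+00, -1.20990342e-01]), 'qd': array([ 0.00137991, -0.00168219, -0.00272897, -0.00130895,  0.00077037,
       -0.0006703 ]), 'effort': array([ 1.22693469e-03, -4.17702591e+01, -2.46404707e+01, -1.15621915e-04,
        5.83918692e-03,  7.54261464e-06]), 'position': array([ 0.14709797, -0.55537915,  0.23054494]), 'ee_rot': array([-8.09990426e-04,  9.91638302e-01,  1.29045811e-01, -5.67500858e-06]), 'contact_force': array([-0.41614595,  0.3283375 ,  0.17330145]), 'moment': array([-0.00655361,  0.01264475,  0.03365005]), 'gripper_force': 0.0, 'width': 0.08522378902407284}
```

View pics/top0.png

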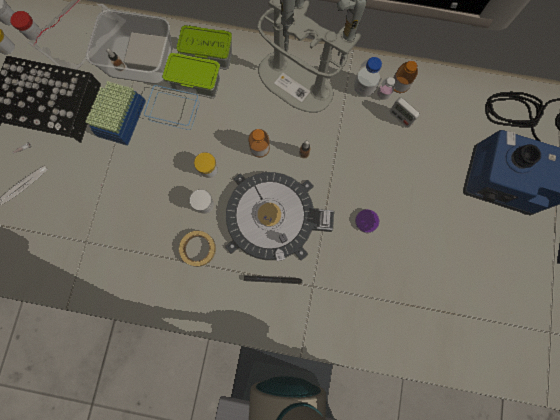

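View pics/side0.png

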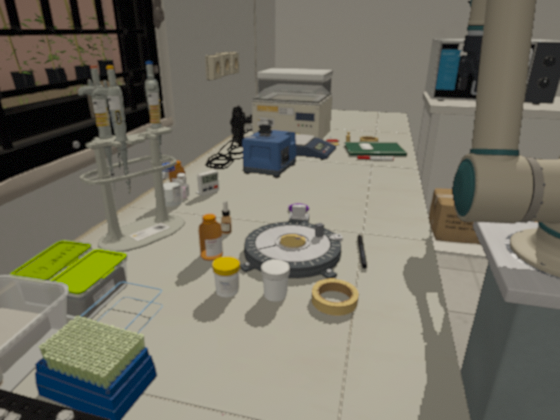

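The top view shows the stage at about (270,215). The index line is near (258,190), the tab near (282,238), the clip near (280,255) and the lock near (325,220). I'll warp the top view onto the z = 24 mm plane to measure them.

```bash
cat > h.py <<'E'
import numpy as np,cv2
from rig import manip,get_image,camera_info
def cam(n):
    c=camera_info(n); R=cv2.Rodrigues(c["rvec"])[0]; return c["mtx"],R,c["tvec"]
def ray(n,uv,z,C=None):
    K,R,t=C or cam(n); d=R.T@np.linalg.inv(K)@np.array([uv[0],uv[1],1.]); o=-R.T@t
    return (o+d*(z-o[2])/d[2])[:2]
def proj(n,P,C=None):
    K,R,t=C or cam(n); p=K@(R@np.array(P,float)+t); return p[:2]/p[2]
def rect(n,img,c,z,half,N=600,C=None):   # picture: up = +x, left = +y
    w=[(c[0]+half,c[1]+half),(c[0]+half,c[1]-half),(c[0]-half,c[1]-half),(c[0]-half,c[1]+half)]
    s=np.float32([proj(n,(*p,z),C) for p in w]); d=np.float32([(0,0),(N,0),(N,N),(0,N)])
    return cv2.warpPerspective(img,cv2.getPerspectiveTransform(s,d),(N,N),flags=cv2.INTER_CUBIC)
E
python3 - <<'E'
from h import *
c=ray("top",(270,215),.024); print(c)
im=get_image("top"); r=rect("top",im,c,.024,.15); cv2.imwrite("pics/r0.png",r)
g=cv2.cvtColor(r,cv2.COLOR_BGR2GRAY)
_,m=cv2.threshold(g,75,255,cv2.THRESH_BINARY_INV)
cs,_=cv2.findContours(m,cv2.RETR_EXTERNAL,cv2.CHAIN_APPROX_NONE)
for k in sorted(cs,key=cv2.contourArea)[-3:]: print(cv2.contourArea(k),cv2.minEnclosingCircle(k),cv2.boundingRect(k))
E
```

```text
[0.54609752 0.12883654]
929.0 ((171.0, 21.0), 36.61976623535156) (141, 0, 61, 46)
5731.0 ((363.0392150878906, 568.3267822265625), 125.8973159790039) (238, 546, 251, 54)
57153.0 ((320.0373229980469, 299.1044921875), 259.58038330078125) (99, 102, 481, 396)
```

View pics/r0.png

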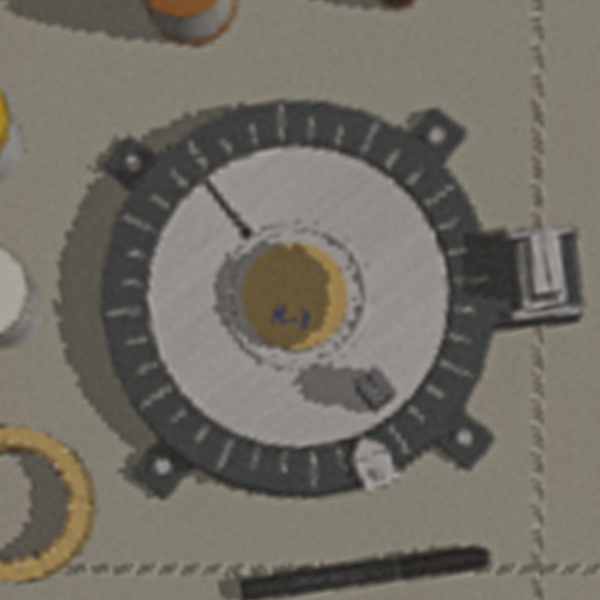

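Rectified at 2 px/mm, the table centre is at about (298,297). The index end is at (203,178), the tab at (373,390), the clip nose at (372,440) and the lock plate at about (543,270). The stage is yawed roughly +4.5°. The tab has to go about 169° anticlockwise. Next I move the arm over with the fingers shut and look with the wrist camera.

```bash
python3 -m crank '{"translation":[[31,-31,-6],[31,-31,-6],[31,-31,-6],[31,-31,-6],[31,-31,-6],[31,-31,-6],[31,-31,-6],[31,-31,-6]],"roll":[0,0,0,0,0,0,0,0],"fingers":[0,0,0,0,0,0,0,0]}' 40
python3 -m crank '{"translation":[[31,-31,-6],[31,-31,-6],[31,-31,-6],[31,-31,-6],[31,-31,-6],[31,-31,-6],[31,-31,-6],[0,0,0]],"roll":[0,0,0,0,0,0,0,0],"fingers":[0,0,0,0,0,0,0,0]}'
python3 - <<'E'
from h import *
C=cam("wrist"); im=get_image("wrist"); cv2.imwrite("pics/w0.png",im)
K,R,t=C; print(-R.T@t, R[2], proj("wrist",(.547,.129,.024),C), manip.get_state()["qpos"])
E
```

```text
clock: 0.95
position: [0.3238, -0.2509, 0.2795]
ee_rot: [0.0, 0.992, 0.129, 0.0]
contact_force: [0.4, -0.3, 0.1]
width: -0.0004
gripper_force: 0.0
clock: 1.75
position: [0.48, 0.017, 0.3215]
ee_rot: [-0.001, 0.991, 0.132, 0.001]
contact_force: [0.7, -0.0, 0.3]
width: -0.0002
gripper_force: 0.0
[0.55837573 0.03754786 0.46406755] [-0.3060587  -0.08173559 -0.94849742] [199.5886179   72.11932251] [-1.14939080e-01  8.84323630e-02  1.52547465e+00  1.59171559e-04
  1.52787279e+00  1.19241097e+00]
```

View pics/w0.png

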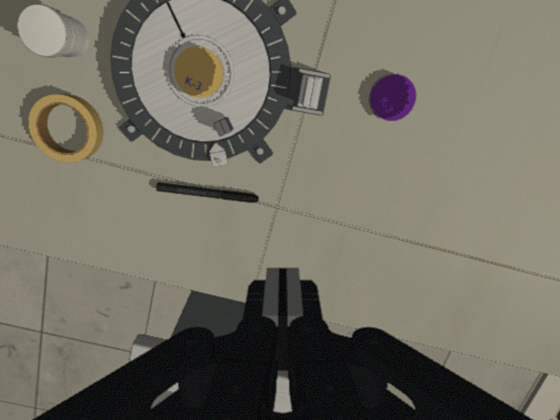

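The wrist view shows the stage at upper left: centre (199,70), tab (222,126), clip (217,153), lock (313,92). I'll centre it and measure from there.

```bash
python3 -m crank '{"translation":[[30,-15,5],[30,-15,5],[30,-15,5],[30,-15,5],[0,0,0],[0,0,0]],"roll":[0,0,0,0,0,0],"fingers":[0,0,0,0,0,0]}'
cat >> h.py <<'E'
def pol(m,lo,hi,c):      # rectified 5 px/mm, half .12: mask pixels -> world xy rel. centre (m) within radius range
    v,u=np.nonzero(m); P=np.c_[.12-v/5000,.12-u/5000]; r=np.hypot(*(P-c).T); k=(r>lo)&(r<hi); return (P-c)[k]
E
python3 - <<'E'
from h import *
C=cam("wrist"); im=get_image("wrist"); s=manip.get_state(); print(s["position"],s["ee_rot"],s["qpos"])
c0=np.array([.547,.129]); r=rect("wrist",im,c0,.024,.12,1200,C); cv2.imwrite("pics/w1.png",cv2.resize(r,(600,600),interpolation=cv2.INTER_AREA))
g=cv2.cvtColor(r,cv2.COLOR_BGR2GRAY)
_,m=cv2.threshold(g,105,255,cv2.THRESH_BINARY); m=cv2.morphologyEx(m,cv2.MORPH_OPEN,np.ones((9,9)))
cs,_=cv2.findContours(m,cv2.RETR_EXTERNAL,cv2.CHAIN_APPROX_NONE)
for k in cs:
    if cv2.contourArea(k)>20000: print(cv2.contourArea(k),cv2.minEnclosingCircle(k),cv2.fitEllipse(k))
E
```

```text
clock: 2.4
position: [0.5778, 0.1002, 0.3003]
ee_rot: [0.0, 0.992, 0.129, -0.001]
contact_force: [-0.2, 0.7, 0.1]
width: 0.0007
gripper_force: 0.0
[0.57746991 0.09997611 0.30084674] [ 4.48247481e-04  9.91707575e-01  1.28510095e-01 -1.02020909e-03] [ 5.33884640e-02  2.64683181e-01  1.35097719e+00 -1.04876755e-03
  1.52789931e+00  1.36649769e+00]
416902.0 ((602.4189453125, 596.55224609375), 377.04638671875) ((604.5740356445312, 588.4415283203125), (687.3268432617188, 771.0095825195312), 59.916481018066406)
486359.0 ((599.5, 599.5), 847.8211669921875) ((593.699951171875, 586.4485473632812), (1283.1842041015625, 1347.117431640625), 83.74665832519531)
```

View pics/w1.png

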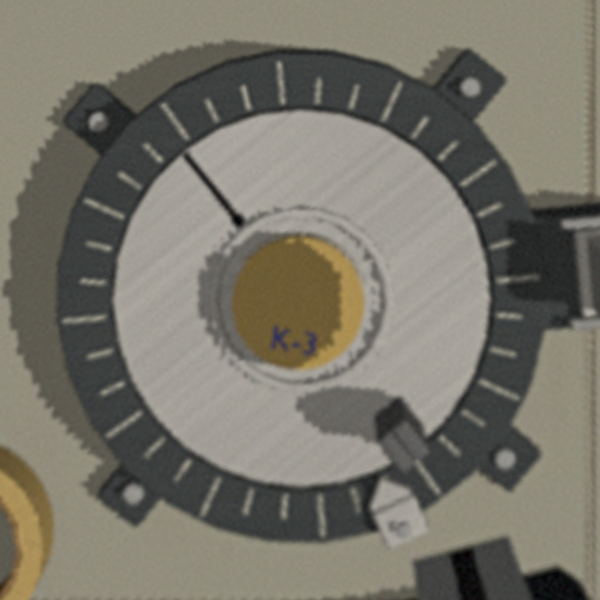

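In the new rectified view (2.5 px/mm) the table circle is centred at (301,298) with r = 75.4 mm. That puts the table centre at world (0.5477, 0.1285). The index end at (184,152) is at 38.7°, the clip nose at (381,472) is at −155.1°, so the tab must end at 24.9°. I'll go down on the tab's clockwise side, at r = 62 mm.

```bash
python3 -m crank '{"translation":[[-14,-5.7,34],[-14,-5.7,34],[-14,-5.7,34],[-14,-5.7,34],[-14,-5.7,34],[-14,-5.7,34],[0,0,0],[0,0,0]],"roll":[0,0,0,0,0,0,0,0],"fingers":[0,0,0,0,0,0,0,0]}'
python3 - <<'E'
from h import *
c=np.array([.5477,.1285]); s=manip.get_state(); d=s["position"][:2]-c
print(s["position"],np.hypot(*d)*1e3,np.degrees(np.arctan2(d[1],d[0])))
im=get_image("top"); cv2.imwrite("pics/t1.png",cv2.resize(im[150:300,200:350],(600,600),interpolation=cv2.INTER_CUBIC))
E
```

```text
clock: 3.25
position: [0.4888, 0.112, 0.0983]
ee_rot: [0.0, 0.992, 0.129, 0.001]
contact_force: [0.6, 1.1, 0.6]
width: 0.0002
gripper_force: 0.0
[0.48877694 0.11204815 0.0983351 ] 61.176710856518596 -164.399783447269
```

View pics/t1.png

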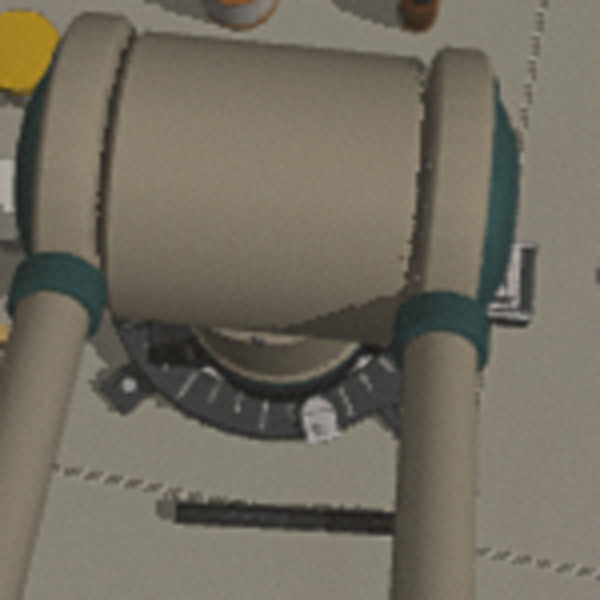

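The arm blocks the top view, as expected, but the clip and ring are visible and untouched. I'll descend and begin the arc.

```bash
python3 -m crank '{"translation":[[0,0,20],[0,0,20],[0,0,12],[0,0,6],[0,0,0],[0,0,0]],"roll":[0,0,0,0,0,0],"fingers":[0,0,0,0,0,0]}'
python3 -m crank '{"translation":[[0,3.1,0],[0.1,3.1,0],[0.1,3.1,0],[0.1,3.1,0],[0.1,3.1,0],[0.1,3.1,0],[0.1,3.1,0],[0,0,0]],"roll":[-0.05,-0.05,-0.05,-0.05,-0.05,-0.05,-0.05,0],"fingers":[0,0,0,0,0,0,0,0]}'
python3 - <<'E'
from h import *
C=cam("wrist"); im=get_image("wrist"); cv2.imwrite("pics/w2.png",im)
c=np.array([.5477,.1285]); s=manip.get_state(); d=s["position"][:2]-c
print(s["position"],np.hypot(*d)*1e3,np.degrees(np.arctan2(d[1],d[0])))
E
```

```text
clock: 3.9
position: [0.49, 0.1129, 0.0406]
ee_rot: [0.0, 0.992, 0.129, 0.002]
contact_force: [-0.3, -0.1, 0.7]
width: -0.0002
gripper_force: 0.0
clock: 4.7
position: [0.4987, 0.0933, 0.0404]
ee_rot: [0.0, 0.954, 0.299, 0.001]
contact_force: [0.2, 0.9, 0.7]
width: 0.0002
gripper_force: 0.2
[0.49842146 0.09334736 0.04026192] 60.53166887792396 -144.497995349191
```

View pics/w2.png

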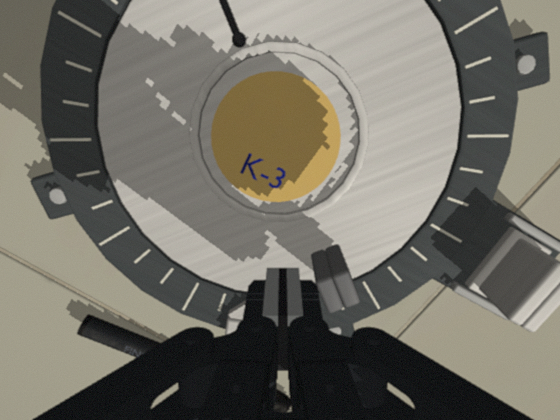

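The finger now touches the clockwise side of the tab; tab at (335,275), index inner end at (238,40). I'll compute the present dial angle and the finger-to-tab offset.

```bash
cat >> h.py <<'E'
c=np.array([.5477,.1285])
def look():      # index line: dark pixels on bright table, r 44..73 mm, off the tab's side
    s=manip.get_state(); C=cam("wrist"); im=get_image("wrist")
    g=cv2.cvtColor(rect("wrist",im,c,.024,.12,1200,C),cv2.COLOR_BGR2GRAY)
    P=pol((g<60).astype(np.uint8),.041,.0745,np.zeros(2))
    a=np.degrees(np.arctan2(P[:,1],P[:,0])); d=s["position"][:2]-c; f=np.degrees(np.arctan2(d[1],d[0]))
    rel=(a-f-180+180)%360-180; k=abs(rel)<40; med=np.median(rel[k]); k=abs(rel-med)<4
    idx=(np.median(rel[k])+f+180+180)%360-180
    print("finger r %.1f ang %.1f z %.1f  index %.1f (n %d, spread %.1f)  clock %.1f"%(np.hypot(*d)*1e3,f,s["position"][2]*1e3,idx,k.sum(),rel[k].std(),s["clock"]))
    return im,C
E
python3 -c "
from h import *
im,C=look()
p=[ray('wrist',q,.024,C)-c for q in((222,0),(238,40))]; print(p, np.degrees(np.arctan2(p[0][1],p[0][0])))"
```

```text
finger r 60.5 ang -144.5 z 40.3  index 35.7 (n 5214, spread 2.3)  clock 4.8
[array([0.0290254 , 0.04645447]), array([0.02090263, 0.03414811])] 58.00228420459936
```

The dial moved from 38.7° to 58.0°, so the tab is at −122° and leads the finger by 22.5°. The finger has to reach about 2.4°, which is another 2.56 rad. I'll push 2.3 rad and look again.

```bash
python3 -m crank '{"translation":[[0.3,6.1,0],[0.3,6.1,0],[0.3,6.1,0],[0.3,6.1,0],[0.3,6.1,0],[0.3,6.1,0],[0.3,6.1,0],[0.3,6.1,0]],"roll":[-0.1,-0.1,-0.1,-0.1,-0.1,-0.1,-0.1,-0.1],"fingers":[0,0,0,0,0,0,0,0]}'
python3 -m crank '{"translation":[[0.3,6.1,0],[0.3,6.1,0],[0.3,6.1,0],[0.3,6.1,0],[0.3,6.1,0],[0.3,6.1,0],[0.3,6.1,0],[0.3,6.1,0]],"roll":[-0.1,-0.1,-0.1,-0.1,-0.1,-0.1,-0.1,-0.1],"fingers":[0,0,0,0,0,0,0,0]}'
python3 -m crank '{"translation":[[0.3,6.1,0],[0.3,6.1,0],[0.3,6.1,0],[0.3,6.1,0],[0.3,6.1,0],[0.15,3.05,0],[0.15,3.05,0],[0,0,0]],"roll":[-0.1,-0.1,-0.1,-0.1,-0.1,-0.05,-0.05,0],"fingers":[0,0,0,0,0,0,0,0]}'
python3 - <<'E'
from h import *
im,C=look(); cv2.imwrite("pics/w3.png",im); print(manip.get_state()["qpos"])
E
```

```text
clock: 5.6
position: [0.5373, 0.0679, 0.0395]
ee_rot: [-0.0, 0.761, 0.649, -0.0]
contact_force: [-2.0, 0.2, 0.9]
width: -0.0003
gripper_force: 0.7
clock: 6.4
position: [0.5842, 0.0787, 0.0396]
ee_rot: [0.0, 0.448, 0.894, -0.0]
contact_force: [0.2, -1.5, 0.5]
width: -0.0003
gripper_force: 0.7
clock: 7.2
position: [0.606, 0.1084, 0.0397]
ee_rot: [0.001, 0.166, 0.986, -0.0]
contact_force: [0.1, -0.5, 0.9]
width: -0.0004
gripper_force: 0.2
finger r 61.7 ang -19.0 z 39.7  index 161.6 (n 5196, spread 2.3)  clock 7.2
[ 6.41401687e-02  4.92228168e-01  1.67869895e+00 -4.13452462e-04
  9.69908517e-01 -1.17249535e+00]
```

View pics/w3.png

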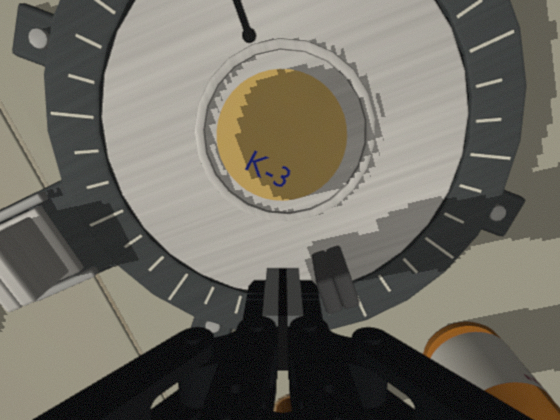

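Nothing but the tab is touched. The index shows at (236,0)–(249,36), and the amber bottle at lower right is clear. I'll measure the index from the dark pixels near there.

```bash
cat >> h.py <<'E'
def idx(im,C):
    g=cv2.cvtColor(im,cv2.COLOR_BGR2GRAY)[:34,180:320]; m=(g<60).astype(np.uint8)
    n,l,st,ce=cv2.connectedComponentsWithStats(m); k=1+np.argmax(st[1:,4]); v,u=np.nonzero(l==k)
    P=np.array([ray("wrist",q,.024,C)-c for q in zip(u+180,v)]); return np.degrees(np.arctan2(P[:,1].mean(),P[:,0].mean())),st[k],np.hypot(*P.T).max()
E
python3 - <<'E'
from h import *
im,C=look(); print(idx(im,C))
p=ray('wrist',(236,0),.024,C)-c; print(np.degrees(np.arctan2(p[1],p[0])))
E
```

```text
finger r 61.3 ang -19.2 z 39.6  index 161.5 (n 5132, spread 2.3)  clock 7.2
(np.float64(-179.54702596255598), array([ 53,   0,  22,  34, 240], dtype=int32), np.float64(0.05437882256449866))
-179.39764470683468
```

The index is at 180.5° and the target is 204.9°, so about 0.42 rad remains. I'll push 0.40 slowly, back off, rise, and compare the line with the clip in a single picture.

```bash
python3 -m crank '{"translation":[[0.1,3.08,0],[0.1,3.08,0],[0.1,3.08,0],[0.1,3.08,0],[0.1,3.08,0],[0.1,3.08,0],[0.1,3.08,0],[0.1,3.08,0]],"roll":[-0.05,-0.05,-0.05,-0.05,-0.05,-0.05,-0.05,-0.05],"fingers":[0,0,0,0,0,0,0,0]}'
python3 - <<'E'
from h import *
im,C=look(); print(idx(im,C))
E
python3 -m crank '{"translation":[[0,-5,0],[0,-5,-5],[0,0,-40],[0,0,-45],[0,0,-45],[0,0,-45],[0,0,0],[0,0,0]],"roll":[0,0,0,0,0,0,0,0],"fingers":[0,0,0,0,0,0,0,0]}'
python3 - <<'E'
from h import *
C=cam("wrist"); im=get_image("wrist"); cv2.imwrite("pics/w4f.png",im)
cv2.imwrite("pics/w4.png",rect("wrist",im,c,.024,.12,600,C)); print(-C[1].T@C[2])
E
```

```text
clock: 8.1
position: [0.6088, 0.1323, 0.0395]
ee_rot: [0.001, -0.034, 0.999, -0.0]
contact_force: [1.2, -1.9, 0.2]
width: -0.0008
gripper_force: 0.7
finger r 61.2 ang 3.5 z 39.5  index -175.6 (n 5062, spread 2.3)  clock 8.1
(np.float64(-157.0910939563326), array([ 55,   0,  21,  34, 236], dtype=int32), np.float64(0.05448624430175766))
clock: 8.95
position: [0.6093, 0.1221, 0.2209]
ee_rot: [0.001, -0.033, 0.999, 0.0]
contact_force: [0.6, -0.3, -0.4]
width: 0.0
gripper_force: 0.0
[0.52576615 0.11599305 0.36307539]
```

View pics/w4.png

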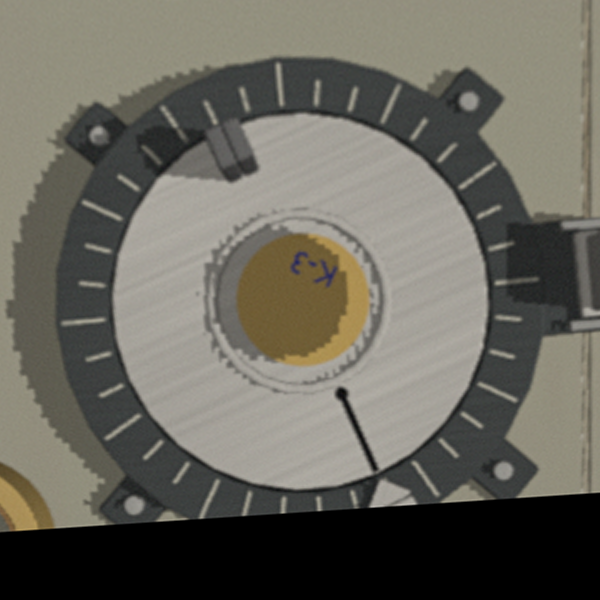

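The index end is at about (376,470) and the clip nose tip at about (386,474), so the line is some 2° short. I'll zoom in before the last nudge.

```bash
python3 - <<'E'
import cv2
from h import *
im=cv2.imread("pics/w4f.png"); C=cam("wrist")
r=rect("wrist",im,(c[0]-.066,c[1]-.032),.024,.03,600,C); cv2.imwrite("pics/w4z.png",r)
E
```

```text
(no output)
```

View pics/w4z.png

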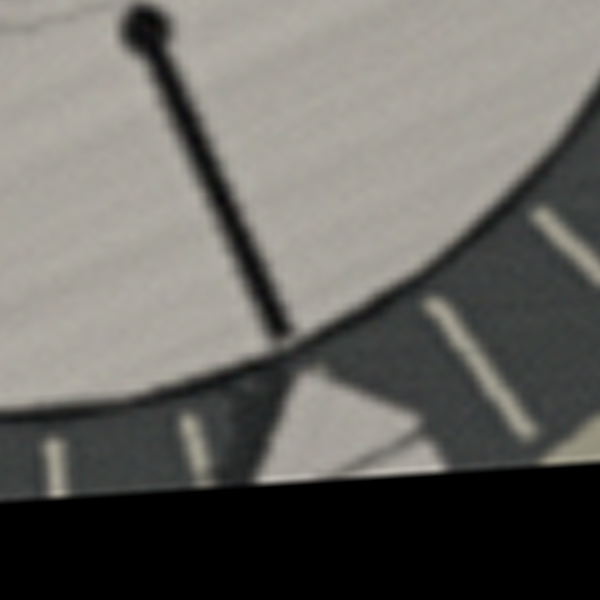

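At 10 px/mm, the index line extended to the nose tip (308,366) misses it by about 1.1 mm (0.9°). That is well inside 4.5 mm, so I leave the dial alone.

Next is the lock. Stage yaw is about 5.5°, and tool +y already points along the push direction. I'll move outside the plate and go down.

```bash
python3 -m crank '{"translation":[[14,-37,0],[14,-37,0],[14,-37,0],[14,-37,0],[0,0,40],[0,0,40],[0,0,40],[0,0,0]],"roll":[0,0,0,-0.03,0,0,0,0],"fingers":[0,0,0,0,0,0,0,0]}'
python3 - <<'E'
from h import *
# check lock plate: bright pixels in top view on z=.052 plane, stage frame
im=cv2.imread("pics/top0.png"); a=np.radians(5.5); ex=np.array([np.cos(a),np.sin(a)]); ey=np.array([-np.sin(a),np.cos(a)])
g=cv2.cvtColor(im,cv2.COLOR_BGR2GRAY); v,u=np.nonzero(g[205:236,308:340]>125)
P=np.array([ray("top",(x+308,y+205),.052)-c for x,y in zip(u,v)]); X=P@ex*1e3; Y=P@ey*1e3
print("plate bright x",np.percentile(X,[3,50,97]),"y",np.percentile(Y,[3,50,97]),len(X))
s=manip.get_state(); d=s["position"][:2]-c; print("tcp stage",d@ex*1e3,d@ey*1e3,s["position"])
E
```

```text
clock: 9.8
position: [0.5566, -0.0281, 0.0924]
ee_rot: [-0.008, -0.048, 0.999, 0.002]
contact_force: [-0.2, 0.3, 0.2]
width: -0.0
gripper_force: 0.0
plate bright x [-38.52759116  -6.80193549  26.21645748] y [-148.67467876 -125.34710114  -93.46303239] 329
tcp stage -6.16472637459785 -156.7793517304793 [ 0.55659029 -0.02814843  0.09243663]
```

```bash
python3 -m crank '{"translation":[[0,0,20],[0,0,0],[0,0,0]],"roll":[0,0,0],"fingers":[0,0,0]}'
python3 - <<'E'
from h import *
im=cv2.imread("pics/top0.png"); a=np.radians(5.5); ex=np.array([np.cos(a),np.sin(a)]); ey=np.array([-np.sin(a),np.cos(a)])
g=cv2.cvtColor(im,cv2.COLOR_BGR2GRAY)
for th in(140,155,170):
    n,l,st,ce=cv2.connectedComponentsWithStats((g[205:236,308:340]>th).astype(np.uint8))
    for k in range(1,n):
        if st[k,4]>8: p=ray("top",ce[k]+[308,205],.052)-c; print(th,st[k],p@ex*1e3,p@ey*1e3)
s=manip.get_state(); d=s["position"][:2]-c; print("tcp stage",d@ex*1e3,d@ey*1e3,s["position"],s["qpos"])
E
```

```text
clock: 10.1
position: [0.5632, -0.0288, 0.08]
ee_rot: [-0.0, -0.049, 0.999, -0.0]
contact_force: [-0.2, -0.4, 0.1]
width: 0.0002
gripper_force: 0.0
140 [15  6  3 13 22] -0.7177127518855041 -117.09071220302566
140 [19  6  3 13 32] 0.9107140451010826 -124.82962462861379
tcp stage 0.3618303795590496 -158.05670688816136 [ 0.56320923 -0.02879437  0.07998836] [-1.74411962e-01  3.84236774e-01  1.75038541e+00 -7.90528156e-05
  1.00703725e+00 -1.84238671e+00]
```

The plate edges lie at stage x ≈ 0 and y ≈ −117 and −125 mm, so the tool is lined up. Now down, then push in.

```bash
python3 -m crank '{"translation":[[0,0,20],[0,0,15],[0,0,8],[0,0,0],[0,4,0],[0,4,0],[0,0,0]],"roll":[0,0,0,0,0,0,0],"fingers":[0,0,0,0,0,0,0]}'
python3 -m crank '{"translation":[[0,2,0],[0,2,0],[0,0,0],[0,0,0]],"roll":[0,0,0,0],"fingers":[0,0,0,0]}'
python3 -m crank '{"translation":[[0,2,0],[0,2,0],[0,0,0],[0,0,0]],"roll":[0,0,0,0],"fingers":[0,0,0,0]}'
python3 -m crank '{"translation":[[0,2,0],[0,2,0],[0,0,0],[0,0,0]],"roll":[0,0,0,0],"fingers":[0,0,0,0]}'
```

```text
clock: 10.8
position: [0.5626, -0.0203, 0.0371]
ee_rot: [0.001, -0.049, 0.999, -0.0]
contact_force: [-0.3, -0.5, -0.2]
width: 0.0003
gripper_force: 0.0
clock: 11.2
position: [0.5619, -0.0169, 0.0363]
ee_rot: [0.0, -0.049, 0.999, -0.0]
contact_force: [-0.1, -0.7, 0.1]
width: -0.0002
gripper_force: 0.0
clock: 11.6
position: [0.5615, -0.0128, 0.0362]
ee_rot: [-0.0, -0.049, 0.999, -0.0]
contact_force: [1.1, -0.2, -0.2]
width: -0.0001
gripper_force: 0.0
clock: 12.0
position: [0.5611, -0.0088, 0.0363]
ee_rot: [0.0, -0.049, 0.999, -0.0]
contact_force: [0.6, -0.9, -0.3]
width: 0.0003
gripper_force: 0.4
```

```bash
python3 -m crank '{"translation":[[0,2,0],[0,2,0],[0,0,0]],"roll":[0,0,0],"fingers":[0,0,0]}'
python3 -m crank '{"translation":[[0,2,0],[0,2,0],[0,0,0]],"roll":[0,0,0],"fingers":[0,0,0]}'
python3 -m crank '{"translation":[[0,1,0],[0,1,0],[0,0,0]],"roll":[0,0,0],"fingers":[0,0,0]}'
```

```text
clock: 12.3
position: [0.5607, -0.0046, 0.0363]
ee_rot: [0.0, -0.049, 0.999, 0.0]
contact_force: [0.2, -0.7, -0.9]
width: -0.0003
gripper_force: 0.4
clock: 12.6
position: [0.5605, -0.0024, 0.0363]
ee_rot: [0.0, -0.049, 0.999, -0.002]
contact_force: [-1.0, -7.0, -1.2]
width: -0.0
gripper_force: 3.1
clock: 12.9
position: [0.5606, -0.0022, 0.0364]
ee_rot: [0.0, -0.05, 0.999, -0.003]
contact_force: [-0.1, -10.4, -1.9]
width: -0.0001
gripper_force: 5.6
```

The slide stopped at y ≈ −2.2 mm and the force rose to 10 N, which looks like the end stop. I'll press a little more, back off, rise, move clear, and check plate and index numerically in the top view.

```bash
python3 -m crank '{"translation":[[0,1.5,0],[0,1.5,0],[0,0,0]],"roll":[0,0,0],"fingers":[0,0,0]}'
python3 -m crank '{"translation":[[0,-10,0],[0,-12,0],[0,0,-40],[0,0,-45],[0,0,-45],[0,0,-45],[0,0,0],[0,0,0]],"roll":[0,0,0,0,0,0,0,0],"fingers":[0,0,0,0,0,0,0,0]}'
python3 -m crank '{"translation":[[0,-40,0],[0,-40,0],[0,-40,0],[0,-40,0],[0,-40,0],[0,-40,0],[0,0,0],[0,0,0]],"roll":[0,0,0,0,0,0,0,0],"fingers":[0,0,0,0,0,0,0,0]}'
python3 - <<'E'
from h import *
im=get_image("top"); cv2.imwrite("pics/t2.png",im); o=cv2.imread("pics/top0.png")
a=np.radians(5.5); ex=np.array([np.cos(a),np.sin(a)]); ey=np.array([-np.sin(a),np.cos(a)])
def prof(i):   # brightness along stage -y at plate-top height, averaged over the plate's width
    g=cv2.cvtColor(i,cv2.COLOR_BGR2GRAY).astype(np.float32); r=np.arange(96,146,2)
    q=np.float32([[proj("top",(*(c+x*ex-k/1e3*ey),.052)) for x in np.linspace(-.011,.011,9)] for k in r])
    return r,cv2.remap(g,q[...,0],q[...,1],cv2.INTER_LINEAR).mean(1).astype(int)
r,p0=prof(o); r,p1=prof(im); print(list(zip(r.tolist(),p0.tolist(),p1.tolist())))
R0,R1=[cv2.cvtColor(rect("top",i,c,.024,.15),cv2.COLOR_BGR2GRAY) for i in(o,im)]
for R in(R0,R1):
    v,u=np.nonzero(R<75); P=np.c_[.15-v/2000,.15-u/2000]; h=np.hypot(*P.T); P=P[(h>.045)&(h<.07)]
    A=np.degrees(np.arctan2(P[:,1],P[:,0])); H,_=np.histogram(A,72,(-180,180)); print([(int(-180+5*k),int(H[k])) for k in np.nonzero(H>8)[0]])
E
```

```text
clock: 13.2
position: [0.5606, -0.0018, 0.0365]
ee_rot: [0.0, -0.051, 0.999, -0.005]
contact_force: [-1.0, -18.9, -2.1]
width: -0.0004
gripper_force: 9.5
clock: 14.0
position: [0.5624, -0.0176, 0.2125]
ee_rot: [0.001, -0.049, 0.999, 0.0]
contact_force: [-1.2, -0.2, -1.3]
width: 0.0003
gripper_force: 0.0
clock: 14.8
position: [0.5841, -0.2568, 0.2086]
ee_rot: [-0.002, -0.048, 0.999, 0.002]
contact_force: [-0.9, 0.4, 0.3]
width: 0.0003
gripper_force: 0.0
[(96, 48, 56), (98, 49, 83), (100, 49, 90), (102, 49, 80), (104, 49, 107), (106, 60, 146), (108, 87, 144), (110, 89, 129), (112, 75, 135), (114, 104, 146), (116, 143, 150), (118, 142, 122), (120, 122, 74), (122, 130, 62), (124, 145, 63), (126, 146, 64), (128, 114, 64), (130, 67, 63), (132, 59, 63), (134, 68, 69), (136, 93, 94), (138, 124, 125), (140, 127, 128), (142, 126, 127), (144, 126, 126)]
[(-150, 190), (-145, 62), (-140, 65), (35, 101), (40, 86)]
[(-160, 183), (20, 140), (25, 119), (30, 71)]
```

The top view puts the plate's outer edge at about 119 mm, which is the home value, after roughly 10 mm of apparent travel. The index now lies opposite the −160…−155° bin, as wanted. I'll check the lock more finely with the wrist camera.

```bash
python3 -m crank '{"translation":[[-10,42,-7],[-10,42,-7],[-10,42,-7],[-10,42,-7],[-10,42,-7],[-10,42,-7],[0,0,0],[0,0,0]],"roll":[0,0,0,0,0,0,0,0],"fingers":[0,0,0,0,0,0,0,0]}'
python3 - <<'E'
from h import *
C=cam("wrist"); im=get_image("wrist"); cv2.imwrite("pics/w5.png",im); s=manip.get_state(); print(s["position"],s["contact_force"])
a=np.radians(5.5); ex=np.array([np.cos(a),np.sin(a)]); ey=np.array([-np.sin(a),np.cos(a)])
g=cv2.cvtColor(im,cv2.COLOR_BGR2GRAY).astype(np.float32)
def prof(z,r0,r1,xs):
    r=np.arange(r0,r1,1); q=np.float32([[proj("wrist",(*(c+x*ex-k/1e3*ey),z),C) for x in xs] for k in r])
    p=cv2.remap(g,q[...,0],q[...,1],cv2.INTER_LINEAR).mean(1).astype(int); return list(zip(r.tolist(),p.tolist()))
print("plate",prof(.052,98,130,np.linspace(-.01,.01,9)))
print("bracket",prof(.022,132,148,np.linspace(-.01,.01,9)))
print("ring",prof(.024,92,104,np.linspace(-.050,-.045,5)),prof(.024,70,80,np.linspace(-.005,.005,5)))
E
```

```text
clock: 15.65
position: [0.6196, 0.0023, 0.253]
ee_rot: [-0.001, -0.051, 0.999, -0.0]
contact_force: [-0.2, -0.4, -0.2]
width: 0.0002
gripper_force: 0.0
[0.61955192 0.00099343 0.2527472 ] [ 0.28553594 -0.65589356 -0.18787843]
plate [(98, 42), (99, 38), (100, 34), (101, 33), (102, 39), (103, 64), (104, 90), (105, 103), (106, 135), (107, 153), (108, 155), (109, 156), (110, 162), (111, 157), (112, 126), (113, 134), (114, 152), (115, 155), (116, 155), (117, 162), (118, 161), (119, 135), (120, 139), (121, 156), (122, 159), (123, 146), (124, 102), (125, 64), (126, 60), (127, 61), (128, 61), (129, 62)]
bracket [(132, 61), (133, 62), (134, 62), (135, 61), (136, 61), (137, 62), (138, 61), (139, 61), (140, 62), (141, 78), (142, 110), (143, 134), (144, 139), (145, 139), (146, 138), (147, 138)]
ring [(92, 137), (93, 140), (94, 138), (95, 138), (96, 139), (97, 139), (98, 139), (99, 138), (100, 139), (101, 138), (102, 137), (103, 137)] [(70, 155), (71, 156), (72, 156), (73, 144), (74, 113), (75, 77), (76, 49), (77, 39), (78, 41), (79, 46)]
```

The plate's edges and mid-joint are at 105, 112 and 119 mm, so the slide is fully home (124 − 12 = 112). As a check, the bracket edge at 142 mm and the table rim at 75 mm agree. The hand is well clear, so I'm handing in.

```bash
python3 -c "
from rig import manip
print(manip.sign_off())"
```

```text
the job is handed in; nothing more can be done
None
```

The job is handed in, but I got no verdict back: the index line points about 1 mm from the clip's nose (measured before the lock was pushed, with only a coarse check after), the lock slide is fully home, and the hand is clear.

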